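# Set up the ham stand: run its two supports into the rail

### The arm

A 6-joint arm with a two-finger parallel gripper is mounted at the origin on the work surface. World frame = base frame: x ahead of the robot, y to its left, z up, the work surface at z = 0. Lengths are in m, angles in rad, forces in N, time in s.
With the tool pointing down it reaches from about 0.275 to 0.875 m from the base axis. Payload 12.5 kg.
Tool frame: the origin (TCP) lies midway between the tips of the shut fingers; the grasp point (between the pads) lies manip.grip_point_offset behind it (manip.grip_point_offset is the distance from the TCP to the grasp point, in m); z points along the fingers, y is the direction in which the jaws open and shut (so a half turn about z gives the same grasp; the last joint's range is limited). The gripper opens to 85 mm and grips with 20 to 120 N. Pads are 22 mm wide; open, the fingers measure 114 mm over their backs; the gripper's body (76 mm by 85 mm) begins 54 mm behind the grasp point. The pads swing forward as they close: fully open they stand 13 mm farther back than shut.
Start: joints at [-1.397, 0.351, 1.652, -0, 1.139, -0.085], TCP at [0.141, -0.532, 0.231] pointing down, gripper open.
Joint ranges: [-2.75, 2.75], [-0.79, 2.1], [0.01, 2.65], [-1.57, 4.71], [0.07, 3.14], [-2.87, 2.87]. Speed limits (rad/s): [2.22, 2.22, 2.79, 3.14, 3.14, 3.14].

### API

Orientations are given as a unit quaternion [w, x, y, z].
In Python, from workcell import status, optics, job, spot_in, trace, manip gives the robot as it stands.
- The arm moves only by the shell command python3 -m inch 'ROWS' [FORCE]. ROWS is text: rows parted by semicolons, each of 5 numbers parted by spaces: the shift along the tool's x, y, z in units of 30 mm (1.0 is 30 mm), then the turn about the tool's z in units of 8 degrees (1.0 is 8 degrees), then the opening, from 0 (shut) to 1 (fully open). In form: x y z turn jaw; .... A call has 1 to 12 rows; each row is the pose to reach, as a shift and turn from the pose commanded when the call began, along the tool's axes at that moment; what a row does not reach only later rows make up. A row lasts 1/10 s, in which the tool goes at most 50 mm and 8.59 degrees, less where a joint would pass 70% of its speed; a pose out of reach is approached as far as the arm can. A call with a gripper value outside its range is refused whole. The fingers move at their own pace and stop on an object; FORCE is the grip in N (left out, the last holds). Time passes only in rows, so rows that repeat a pose let the fingers close. It gives the time, the measured TCP pose, the force and the opening at its end, in the units of the state.
- status.state(): the state, without advancing time (a new reading comes with each control period).
- optics.capture(name): name is "side" or "top" or "wrist"; returns a dict with "img" (400x640x3 uint8, red, green, blue), "depth" (400x640 float32, m along the optical axis (not along the pixel's ray), 0 where there is no reading), "camera_matrix" (3x3 intrinsics, pixels), "dist_coeffs" ([k1, k2, p1, p2, k3] as OpenCV has them; the pictures are not rectified), "R" (3x3) and "t" (3): a world point X has camera coordinates R X + t; the wrist camera has in their place "hand_eye" (4x4, takes a point from camera to tool coordinates, whose origin is the TCP and whose axes are the flange's). Camera axes: x right, y down, z forward; pixel columns grow to the right and rows downward; lengths in m; the calibration is good to about 2 mm. A picture is of the moment at which its call begins: read the wrist's pose just before it.
- job.finish_job(): hands the job in, once; it reports no verdict.
Trained networks look in a picture, given as the dict that the camera call returned (one of the last four; its "shot" number tells which), for a name from the list of things; names that differ only in an ending like _2 or _b are one class to them, and where a whole thing is asked for, a point or a joint stands for the part that bears it (a point fixed in the world has none). Each returns a list of dicts, best first, with "confidence" (0 to 1); they miss things now and then, are a little off and sometimes report something else, mostly with a low value. They report only what shows in the picture. A call takes as long as a camera call.
- spot_in(picture, thing): "at" ([column, row] in pixels, amid what is visible of it).
- trace(picture, thing): "region" (400x640 bool, what is visible of it) and "at" ([column, row] in pixels, amid what is visible of it).
The state is a dict: "time_s": time; "joint_pos": joint angles; "dq": joint speeds; "effort": joint torques, N m; "tcp_pos": TCP position; "tcp_rot": TCP orientation; "force": force on the tool from outside, world axes, zero at the start; "ft_torque": the same for the moment, N m; "finger_gap": finger opening in m.
Only numpy, scipy, OpenCV 4.12 (cv2) and the standard library are available. Lean on these libraries where they do the work, as an engineer would, in place of code of your own. Each camera call takes 0.05 s, during which the arm holds its last target.

### The job

Set up the ham stand: slide the spike support into the rail from its open end, fully home against the end stop, and then slide the fork support in after it until its middle is in line with the pointer beside the rail. Leave both standing free in the rail, and leave the other things on the worktop standing where they are.

Things in the scene. Friction and masses are not known exactly. Their poses are not given: they have to be found in the camera images.
- stand: Ham stand, fixed: wooden board 330 x 120 x 22 mm, aluminium lipped rail along its middle. Origin on the worktop under the middle of the 240 mm rail. Own x: along the rail, open mouth at -120 to end stop's inner face at +120; y across, z up. Board spans x -190 to +140: 70 mm of bare board before the mouth. A support with its foot against the stop is centred at x = +98.
- rail_mouth (a point): Middle of the rail's open mouth, where the lips begin, on the cavity floor (board top, 22 mm above the worktop). x axis points into the rail. Cavity 42 wide, 12 high (z 22-34); above it two lips 4 thick (z 34-38) leave a slot 20 wide. Rail outside 50 wide. Before the mouth the side walls (to z 38, no lips) flare out for 28 mm, to 53 wide inside. A foot enters only here.
- rail_end (a point): Middle of the rail's closed end on the cavity floor (22 mm above the worktop), at the inner face of the end stop (6 mm thick, top 46 mm above the worktop). In the cavity a support's foot has 2 mm play each side and 4 mm in height.
- pointer_tip (a point): Tip of the small fixed steel pointer: block 18 x 22 x 12 mm high with a corner towards the rail, on the board beside the rail, on the stand's -y side, 28 mm from the rail's centre line, lower than the rail. Axes as the stand's; its place along the rail varies. It marks where the fork support's middle belongs along the rail.
- spike_grip (a point): Spike support, dark steel, about 0.3 kg, loose, upright on the worktop. Foot 44 (own x, along rail, either way round) x 38 x 8 mm high, neck 32 x 14 to height 22, cover plate 44 x 32 at 22-28, then a square post 24 x 24 from 28 to 78, blunt cone to 96. Site: on the post's axis, 55 mm above the foot's underside; z up. Grip the post from above.
- fork_grip (a point): Fork support, dark steel, about 0.3 kg, loose, upright on the worktop. Foot 44 (own x, along rail, either way round) x 38 x 8 mm high, neck 32 x 14 to height 22, cover plate 44 x 32 at 22-28, then a plate 14 thick (x) x 60 wide (y) from 28 to 66 with two prongs in a V, 79 wide, to 95. Site: centre of the plate, 55 mm above the foot's underside; z up. Grip across the 14 mm from above.
- jar_mid (a point): Bystander: closed preserve jar, diameter 60, 85 high, standing; its centre.
- tin_mid (a point): Bystander: tin can, diameter 60, 75 high, standing; its centre.
- ramekin_mid (a point): Bystander: white ceramic ramekin, diameter 68, 45 high, standing; its centre.
- oil_mid (a point): Bystander: green glass oil bottle, diameter 62, 220 high, standing; its centre.
- mill_mid (a point): Bystander: wooden pepper mill, diameter 52, 140 high, standing beside the stand near the rail mouth; its centre.
- bowl_mid (a point): Bystander: terracotta bowl, diameter 120, 50 high, standing; its centre.
- spice_mid (a point): Bystander: small glass spice jar, diameter 44, 100 high, standing; its centre.

How it is judged:
By the outcome, as a careful person would: the job done as asked, in the order asked, and still so for the second after the job is handed in, with the robot touching nothing.
It also fails if it takes over 72 s, if anything falls off the work surface, if the arm or the gripper's body presses on something with over 40 N, if the wrist force passes 120 N, or if a joint passes its speed limit or range.

## Working session

There is one attempt and no reset: what is moved stays moved. The work goes in short steps, Python scripts to look and compute and a shell command to move; the robot and the scene stay as the last step left them, time stands still between calls to the robot, and variables do not carry over. Pictures are saved under pics/ and viewed, and the job is handed in when it is done.

```bash
ls; mkdir -p pics
cat > look.py <<'E'
import cv2,numpy as np
from workcell import status, optics, job, spot_in, trace, manip
E
python3 - <<'E'
from look import *
s=status.state();print(s, manip.grip_point_offset)
for n in ["top","side"]:
    c=optics.capture(n);cv2.imwrite(f"pics/{n}0.png",c["img"][:,:,::-1]);np.savez(f"{n}0.npz",**{k:c[k] for k in c if k!="shot"});print(n,c["camera_matrix"],c["dist_coeffs"],c["R"],c["t"])
    for t in ["stand","rail_mouth","rail_end","pointer_tip","spike_grip","fork_grip","mill_mid","jar_mid","tin_mid","ramekin_mid","oil_mid","bowl_mid","spice_mid"]:
        print(t,[(np.round(d["at"]),round(d["confidence"],2)) for d in spot_in(c,t)][:2])
E
```

```text
pics
{'time_s': 0.0, 'joint_pos': array([-1.39659572e+00,  3.51245072e-01,  1.65244232e+00, -1.08276754e-05,
        1.13903400e+00, -8.46033692e-02]), 'dq': array([-0.00048786, -0.00046853,  0.00129892,  0.0002044 ,  0.00077131,
       -0.00053119]), 'effort': array([ 3.40539504e-03, -5.06096113e+01, -2.91402233e+01,  1.06412742e-04,
        4.45999365e-03, -4.94278709e-06]), 'tcp_pos': array([ 0.14072279, -0.53135899,  0.23074663]), 'tcp_rot': array([-5.63584177e-04,  9.91638789e-01,  1.29043381e-01, -3.01853612e-05]), 'force': array([-0.7148752 ,  0.36741454,  0.89005762]), 'ft_torque': array([ 0.02837654, -0.01253059,  0.00319368]), 'finger_gap': 0.08548123462719295} 0.0187
top [[478.02344951   0.         314.59051394]
 [  0.         478.02344951 190.28254219]
 [  0.           0.           1.        ]] [-0.12870312  0.          0.          0.          0.        ] [[ 0.07124613 -0.99745065 -0.00402368]
 [-0.97361829 -0.06866601 -0.21760606]
 [ 0.21677501  0.01942112 -0.97602839]] [-0.02262868  0.62795098  1.29205649]
stand [(array([253., 222.]), 0.96)]
rail_mouth [(array([254., 22
[... 756 characters left out ...]
0.73165603 -0.67109444]
 [ 0.08292153 -0.66622365 -0.74112756]] [0.58903628 0.11542376 1.09761969]
stand [(array([341., 306.]), 0.82)]
rail_mouth [(array([335., 308.]), 0.73), (array([225., 276.]), 0.69)]
rail_end [(array([339., 303.]), 0.87)]
pointer_tip []
spike_grip [(array([375., 180.]), 0.71)]
fork_grip [(array([338., 174.]), 0.78)]
mill_mid [(array([308., 244.]), 0.63)]
jar_mid [(array([264., 167.]), 0.65), (array([380., 134.]), 0.62)]
tin_mid [(array([348., 134.]), 0.57)]
ramekin_mid [(array([367., 153.]), 0.62), (array([360., 360.]), 0.47)]
oil_mid [(array([224., 277.]), 0.94)]
bowl_mid [(array([266., 167.]), 0.61)]
spice_mid [(array([358., 358.]), 0.71), (array([350., 137.]), 0.29)]
```

View pics/top0.png

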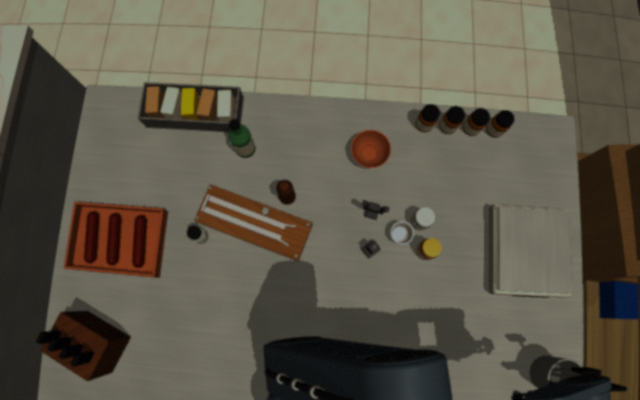

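View pics/side0.png

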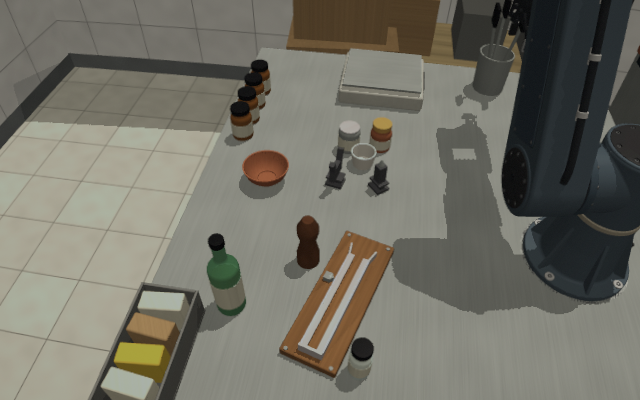

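Run:
```python
import cv2
a=cv2.imread('pics/top0.png');cv2.imwrite('pics/topz.png',cv2.resize(a[120:270,180:380],None,fx=4,fy=4,interpolation=cv2.INTER_CUBIC))
a=cv2.imread('pics/side0.png');cv2.imwrite('pics/sidez.png',cv2.resize(a[230:370,260:440],None,fx=4,fy=4,interpolation=cv2.INTER_CUBIC))
```

```text
(no output)
```

View pics/topz.png

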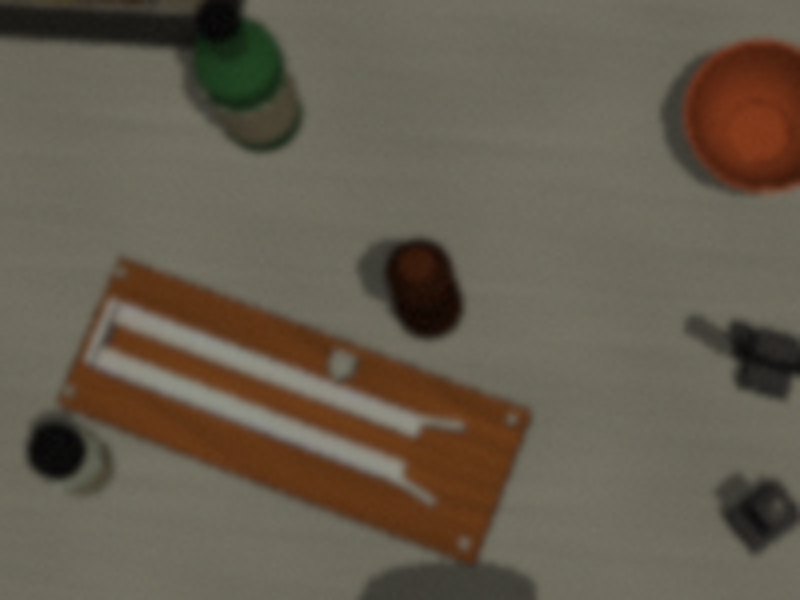

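View pics/sidez.png

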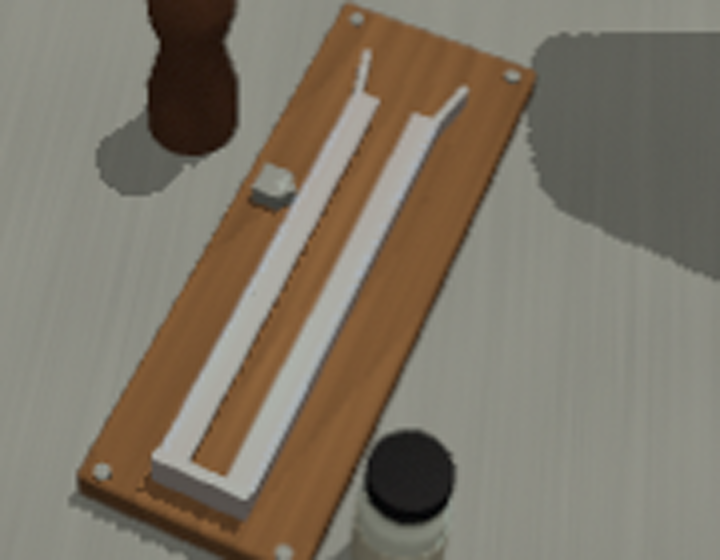

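```bash
cat >> look.py <<'E'
from scipy.optimize import least_squares
def proj(c,P):
    r,_=cv2.Rodrigues(np.asarray(c["R"]));
    return cv2.projectPoints(np.asarray(P,float).reshape(-1,3),r,np.asarray(c["t"],float),c["camera_matrix"],c["dist_coeffs"])[0][:,0]
def onplane(c,px,z):
    n=cv2.undistortPoints(np.asarray(px,float).reshape(-1,1,2),c["camera_matrix"],c["dist_coeffs"])[:,0]
    d=np.c_[n,np.ones(len(n))]@c["R"]; o=-c["R"].T@c["t"]
    return o+d*((z-o[2])/d[:,2])[:,None]
def stand2w(p,P):
    P=np.asarray(P,float).reshape(-1,3);c,s=np.cos(p[2]),np.sin(p[2])
    return np.c_[p[0]+c*P[:,0]-s*P[:,1],p[1]+s*P[:,0]+c*P[:,1],P[:,2]]
def w2stand(p,P):
    P=np.asarray(P,float).reshape(-1,3);c,s=np.cos(p[2]),np.sin(p[2]);d=P[:,:2]-p[:2]
    return np.c_[c*d[:,0]+s*d[:,1],-s*d[:,0]+c*d[:,1],P[:,2]]
def load(n): return dict(np.load(n))
E
cat > fit.py <<'E'
from look import *
T=load("top0.npz");S=load("side0.npz")
z=.022;m=.038
tp=[((.14,-.06,z),(122,262)),((-.19,-.06,z),(530,413)),((-.19,.06,z),(474,556)),((.14,.06,z),(62,396)),((-.12,-.01,m),(418,437)),((-.12,-.025,m),(424,416)),((-.12,.01,m),(405,460)),((-.12,.025,m),(400,478))]
sp=[((.14,-.06,z),(80,478)),((-.19,-.06,z),(345,5)),((-.19,.06,z),(533,75)),((-.12,-.01,m),(378,98)),((-.12,-.025,m),(358,92)),((-.12,.01,m),(412,113)),((-.12,.025,m),(437,118)),((.126,-.025,.046),(152,455)),((.126,.025,.046),(250,498))]
def un(l,ox,oy): return np.array([a for a,_ in l]),(np.array([b for _,b in l])+.5)/4-.5+[ox,oy]
tP,tu=un(tp,180,120);sP,su=un(sp,260,230)
def res(p,w=3):
    r=[]
    if w&1:r.append((proj(T,stand2w(p,tP))-tu).ravel())
    if w&2:r.append((proj(S,stand2w(p,sP))-su).ravel())
    return np.concatenate(r)
for w in (1,2,3):
    o=least_squares(lambda p:res(p,w),[.47,.1,1.3],loss='soft_l1');print(w,o.x,np.degrees(o.x[2]),np.round(o.fun,1))
p=o.x;np.save("stand.npy",p)
for c,u,n in((T,(np.array([343,383])+.5)/4-.5+[180,120],'t'),(S,(np.array([298,184])+.5)/4-.5+[260,230],'s')):
    print(n,w2stand(p,onplane(c,u,.034)))
E
python3 fit.py
```

```text
1 [0.54277185 0.21968751 1.27287963] 72.93063050351844 [-0.2 -3.   1.  -1.  -0.2  1.9 -1.5  0.6 -0.1 -0.5  0.3 -0.1  0.5  0.2
 -0.2  0.6]
2 [0.54009398 0.22247574 1.28803679] 73.79907167172145 [-1.  -0.3 -0.4 -1.7  1.2 -1.7  0.3  0.3 -1.  -0.6  0.3 -0.3  0.4  0.8
  0.3  1.  -0.1  0.8]
3 [0.54041391 0.22146084 1.28796991] 73.79524023128684 [-1.5 -1.7  0.4 -1.3 -0.2  1.8 -2.2  2.1 -0.6 -0.3 -0.3  0.   0.1  0.4
 -0.5  0.8 -1.  -0.8 -0.5 -2.   1.1 -2.1  0.2 -0.1 -1.1 -1.   0.2 -0.7
  0.3  0.4  0.2  0.4 -0.2  0.2]
t [[-0.05648279 -0.02797154  0.034     ]]
s [[-0.05169652 -0.02821948  0.034     ]]
```

Run:
```python
from look import *
T=load("top0.npz");S=load("side0.npz")
for n,a,b in(("spike",(372,248),(379,183)),("fork",(374,210),(337,178))):
    print(n,onplane(T,a,.04),onplane(S,b,.04))
for n,a,h in(("mill",(286,192),.07),("bowl",(370,150),.03),("jar",(426,251),.05),("ram",(400,232),.03),("tin",(423,218),.05)):print(n,onplane(T,a,h))
w=optics.capture("wrist");print(w["hand_eye"],w["camera_matrix"],w["dist_coeffs"]);cv2.imwrite("pics/w0.png",w["img"][:,:,::-1])
```

```text
spike [[ 0.47825248 -0.15229787  0.04      ]] [[ 0.47822755 -0.12396018  0.04      ]]
fork [[ 0.58831478 -0.15285211  0.04      ]] [[ 0.58437669 -0.12436651  0.04      ]]
mill [[0.61706153 0.10266326 0.07      ]]
bowl [[ 0.77159007 -0.13401835  0.03      ]]
jar [[ 0.47870917 -0.30497683  0.05      ]]
ram [[ 0.53089774 -0.23216483  0.03      ]]
tin [[ 0.57283149 -0.29381352  0.05      ]]
[[ 8.74526087e-05 -9.55861985e-01 -2.93816028e-01  7.50934380e-02]
 [ 9.99999481e-01 -2.14750787e-04  9.96285597e-04 -1.26605697e-04]
 [-1.01540875e-03 -2.93815962e-01  9.55861470e-01 -1.44331938e-01]
 [ 0.00000000e+00  0.00000000e+00  0.00000000e+00  1.00000000e+00]] [[346.28761003   0.         315.35662086]
 [  0.         346.28761003 197.84094726]
 [  0.           0.           1.        ]] [0.01724004 0.         0.         0.         0.        ]
```

View pics/w0.png

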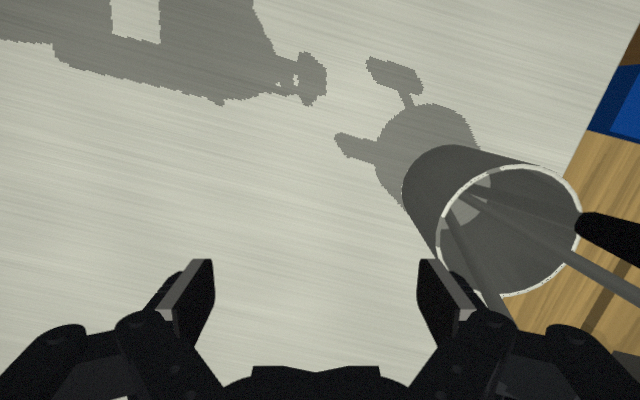

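```bash
python3 -m inch '14.1 -9 -3 0 1;14.1 -9 -3 0 1;14.1 -9 -3 0 1;14.1 -9 -3 0 1;14.1 -9 -3 0 1;14.1 -9 -3 0 1;14.1 -9 -3 0 1;14.1 -9 -3 0 1;14.1 -9 -3 0 1;14.1 -9 -3 0 1;14.1 -9 -3 0 1;14.1 -9 -3 0 1'
cat >> look.py <<'E'
from scipy.spatial.transform import Rotation as Ro
def tool():
    s=status.state();q=s["tcp_rot"];R=Ro.from_quat([q[1],q[2],q[3],q[0]]).as_matrix()
    return s,R,s["tcp_pos"]
def wrist(name,things=()):
    s,R,p=tool();c=optics.capture("wrist");H=c["hand_eye"]
    Rwc=R@H[:3,:3];pwc=R@H[:3,3]+p
    c["R"]=Rwc.T;c["t"]=-Rwc.T@pwc
    cv2.imwrite(f"pics/{name}.png",c["img"][:,:,::-1]);np.savez(f"{name}.npz",**{k:c[k] for k in c if k!="shot"})
    return c
def go(P,yawdeg):
    "rows' numbers to reach TCP P with tool x at yaw"
    s,R,p=tool();d=R.T@(np.asarray(P)-p)/.03
    yaw=np.degrees(np.arctan2(R[1,0],R[0,0]));print("at",np.round(p,4),"yaw",round(yaw,2),"t",round(s["time_s"],2),"gap",round(s["finger_gap"],4),"F",np.round(s["force"],1),"tilt",np.round(R[:2,2],3))
    print("units",np.round(d,2),"turn",round(-(((yawdeg-yaw)+180)%360-180)/8,2))
E
python3 - <<'E'
from look import *
c=wrist("w1");print(status.state()["time_s"])
for t in ["spike_grip","fork_grip"]:
  for d in trace(c,t)[:2]: print(t,d["at"],d["confidence"],d["region"].sum())
E
```

```text
time_s: 2.65
tcp_pos: [0.4812, -0.1614, 0.3213]
tcp_rot: [0.0, 0.991, 0.13, 0.0]
force: [0.6, -0.4, 0.7]
finger_gap: 0.0858
2.7
spike_grip [306.2, 148.7] 0.91 1080
fork_grip [329.7, 59.1] 0.77 2039
```

View pics/w1.png

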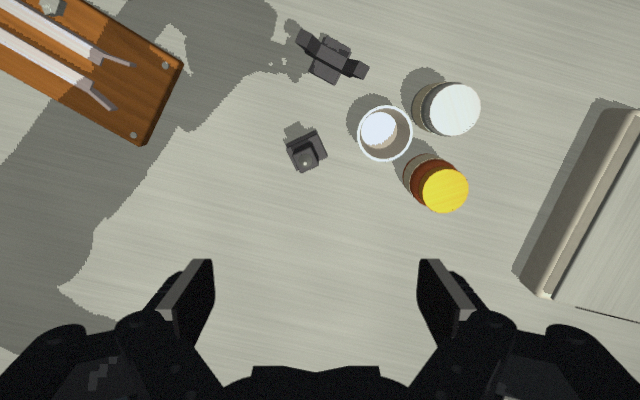

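Run:
```python
import cv2
a=cv2.imread('pics/w1.png');cv2.imwrite('pics/w1z.png',cv2.resize(a[10:190,270:390],None,fx=5,fy=5,interpolation=cv2.INTER_CUBIC)[:600] if 0 else cv2.resize(a[10:190,260:400],None,fx=3.3,fy=3.3,interpolation=cv2.INTER_CUBIC))
b=a[105:185,270:345];cv2.imwrite('pics/w1sp.png',cv2.resize(b,None,fx=7,fy=7,interpolation=cv2.INTER_CUBIC))
b=a[10:95,285:380];cv2.imwrite('pics/w1fk.png',cv2.resize(b,None,fx=7,fy=7,interpolation=cv2.INTER_CUBIC))
```

```text
(no output)
```

View pics/w1sp.png

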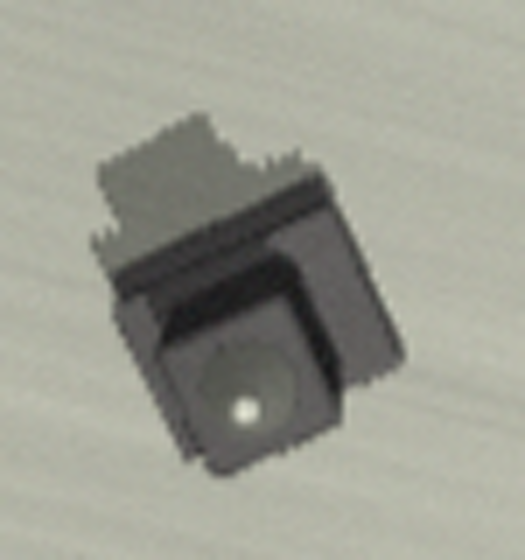

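View pics/w1fk.png

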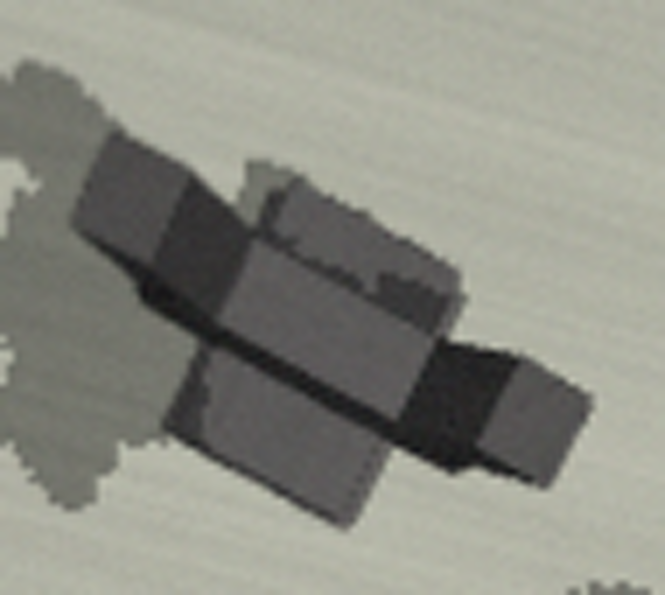

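```bash
cat > fit2.py <<'E'
from look import *
def fit(cs,P,U,p0,names=None):
    def res(p): return (proj(cs,stand2w(p,P))-U).ravel()
    o=least_squares(res,p0,loss='soft_l1');return o.x,np.round(o.fun.reshape(-1,2),1).tolist()
E
python3 - <<'E'
from fit2 import *
c=load("w1.npz")
mk=lambda l,z,o:(np.array([a for a,_ in l])*1e-3,(np.array([b for _,b in l])+.5)/z-.5+o)
P,U=mk([((22,16,28),(325,207)),((22,-16,28),(405,360)),((-22,16,28),(117,302)),((-22,-16,28),(190,460)),((-12,12,78),(160,350)),((12,12,78),(288,290)),((12,-12,78),(340,420)),((-12,-12,78),(222,478))],7,[270,105])
p,r=fit(c,P,U,[.48,-.14,-1.]);print("spike",p,np.degrees(p[2]),r);np.save("spike.npy",p)
P,U=mk([((-7,39.5,95),(75,215)),((7,39.5,95),(118,130)),((7,-39.5,95),(593,400)),((-7,-39.5,95),(547,487)),((-22,-16,28),(345,528)),((22,16,28),(298,180)),((22,-16,28),(462,270))],7,[285,10])
p,r=fit(c,P,U,[.58,-.14,-.5]);print("fork",p,np.degrees(p[2]),r);np.save("fork.npy",p)
E
```

```text
spike [ 0.47969349 -0.15083052 -0.87408625] -50.081452984249005 [[1.1, -0.9], [0.2, 0.3], [-0.7, 0.3], [-0.1, 0.2], [-0.9, -0.1], [0.1, -0.5], [1.6, 0.1], [-0.6, 0.5]]
fork [ 0.59214926 -0.15011783 -0.21521777] -12.331069909319853 [[-1.2, 0.7], [-1.0, -1.3], [1.8, 0.3], [1.4, 1.0], [-0.6, -0.9], [-0.3, -0.5], [0.6, 0.5]]
```

Run:
```python
from look import *
p=np.load("spike.npy");go([p[0],p[1],.14],129.92)
```

```text
at [ 0.4797 -0.1633  0.3209] yaw 14.76 t 2.8 gap 0.0852 F [-0.1  0.   0.7] tilt [-0.001  0.   ]
units [ 0.11 -0.4   6.03] turn -14.39
```

```bash
python3 -m inch '.1 -.4 3 -12.8 .7;.1 -.4 3 -12.8 .7;.1 -.4 3 -12.8 .7;.1 -.4 3 -12.8 .7;.1 -.4 3 -12.8 .7;.1 -.4 3 -12.8 .7;.1 -.4 3 -12.8 .7;.1 -.4 3 -12.8 .7;.1 -.4 3 -12.8 .7;.1 -.4 3 -12.8 .7;.1 -.4 3 -12.8 .7;.1 -.4 3 -12.8 .7'
python3 - <<'E'
from look import *
p=np.load("spike.npy");go([p[0],p[1],.14],129.92)
c=wrist("w2");print([ (d["at"],d["confidence"]) for d in spot_in(c,"spike_grip")]); print(proj(c,[[p[0],p[1],.096],[p[0],p[1],.055]]))
go([p[0],p[1],.14],129.92)
E
```

```text
time_s: 4.0
tcp_pos: [0.4795, -0.1514, 0.2312]
tcp_rot: [-0.0, 0.519, 0.855, -0.0]
force: [-0.9, -0.0, -0.6]
finger_gap: 0.0601
at [ 0.4795 -0.1514  0.2312] yaw 117.45 t 4.0 gap 0.0601 F [-0.9 -0.  -0.6] tilt [-0. -0.]
units [0.01 0.02 3.04] turn -1.56
[([314.3, 165.2], 0.93), ([577.6, 9.5], 0.56)]
[[315.8390171  184.72541234]
 [315.84449677 173.59120813]]
at [ 0.4796 -0.1512  0.2312] yaw 117.23 t 4.1 gap 0.0596 F [-0.1  0.3 -0.6] tilt [-0. -0.]
units [0.01 0.01 3.04] turn -1.59
```

View pics/w2.png

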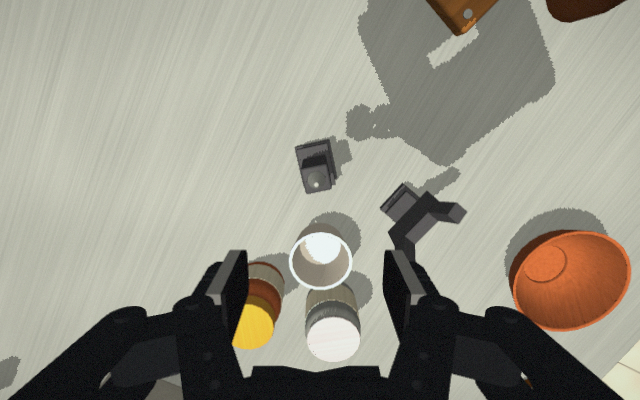

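```bash
python3 -m inch '0 0 3 -1.58 .7;0 0 3 -1.58 .7;0 0 5.3 -1.58 .7;0 0 6.5 -1.58 .7;0 0 6.5 -1.58 .7;0 0 6.5 -1.58 .7;0 0 6.5 -1.58 0;0 0 6.5 -1.58 0;0 0 6.5 -1.58 0;0 0 6.5 -1.58 0;0 0 6.5 -1.58 0;0 0 6.5 -1.58 0' 50
python3 - <<'E'
from look import *
st=np.load("stand.npy");print(st)
m=stand2w(st,[[-.16,0,.2]])[0];print(m)
c=wrist("w3")
go(m,73.8)
E
```

```text
time_s: 5.3
tcp_pos: [0.4815, -0.1506, 0.0383]
tcp_rot: [0.002, 0.424, 0.906, 0.0]
force: [-3.3, -0.8, 11.7]
finger_gap: 0.0236
[0.54041391 0.22146084 1.28796991]
[0.49576257 0.06781755 0.2       ]
at [ 0.4815 -0.1506  0.0383] yaw 129.85 t 5.35 gap 0.0232 F [-2.7  0.  11.7] tilt [ 0.003 -0.001]
units [ 5.27  5.04 -5.4 ] turn 7.01
```

View pics/w3.png

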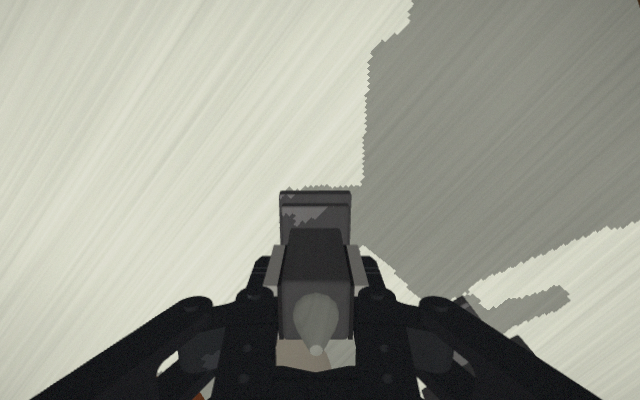

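```bash
python3 -m inch '0 0 -1.6 0 0;0 0 -3.2 0 0;1 1 -4.8 1 0;5.2 5 -5.4 7 0;5.2 5 -5.4 7 0;5.2 5 -5.4 7 0;5.2 5 -5.4 7 0;5.2 5 -5.4 7 0;5.2 5 -5.4 7 0;5.2 5 -5.4 7 0;5.2 5 -5.4 7 0;5.2 5 -5.4 7 0'
python3 - <<'E'
from look import *
st=np.load("stand.npy")
c=wrist("w4")
go(stand2w(st,[[-.16,0,.2]])[0],73.8)
E
```

```text
time_s: 6.55
tcp_pos: [0.4955, 0.0655, 0.1985]
tcp_rot: [0.0, 0.799, 0.602, 0.0]
force: [-0.2, -0.1, -2.6]
finger_gap: 0.0236
at [0.4955 0.0655 0.1984] yaw 73.98 t 6.6 gap 0.023 F [-0.   0.7 -3.3] tilt [0. 0.]
units [ 0.08 -0.01 -0.05] turn 0.02
```

View pics/w4.png

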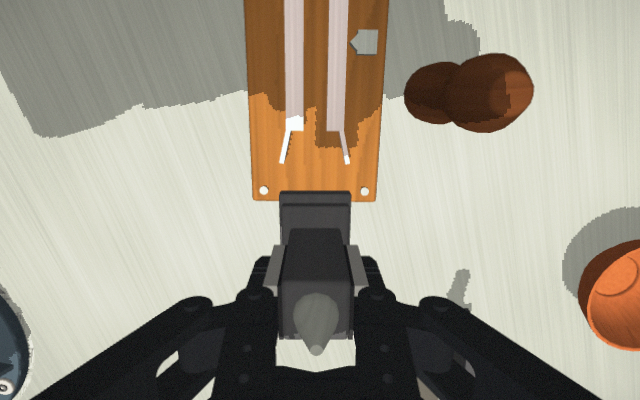

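Run:
```python
import cv2
a=cv2.imread('pics/w4.png');b=a[0:210,230:410];cv2.imwrite('pics/w4z.png',cv2.resize(b[:120],None,fx=4.4,fy=4.4,interpolation=cv2.INTER_CUBIC))
cv2.imwrite('pics/w4z2.png',cv2.resize(b[100:210],None,fx=4.4,fy=4.4,interpolation=cv2.INTER_CUBIC))
```

```text
(no output)
```

View pics/w4z.png

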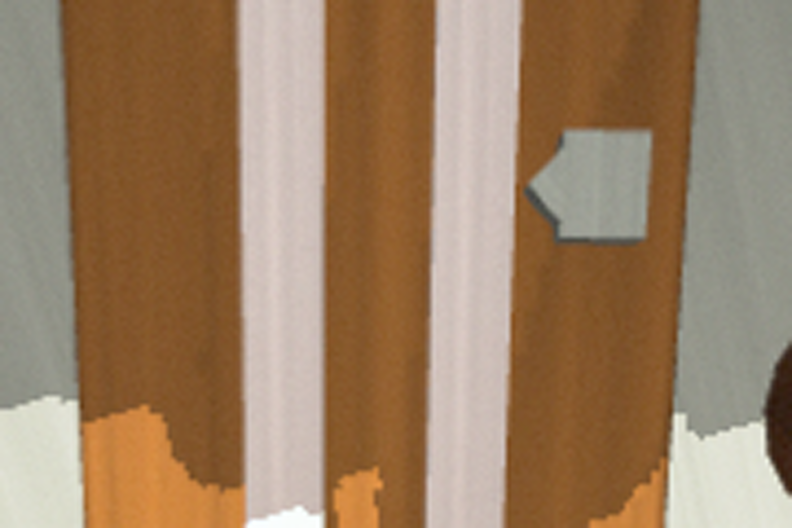

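View pics/w4z2.png

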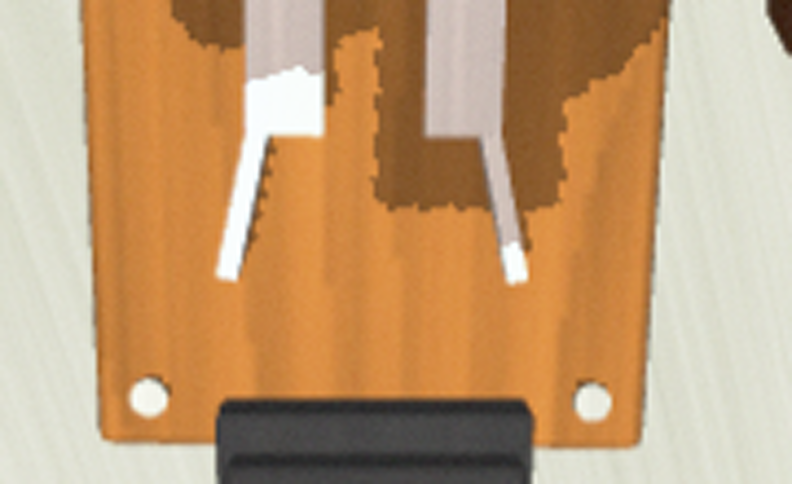

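```bash
cat > fit3.py <<'E'
from look import *
c=load("w4.npz")
c2=lambda u,oy:(np.array(u,float)+.5)/4.4-.5+[230,oy]
pts=[((-120,25,38),(245,135)),((-120,10,38),(324,135)),((-120,-10,38),(425,135)),((-120,-25,38),(500,136)),((-190,60,22),(101,440)),((-190,-60,22),(640,446))]
P=np.array([a for a,_ in pts])*1e-3;U=np.array([c2(b,100) for _,b in pts])
eg=[(25,38,(238,0)),(10,38,(325,0)),(-10,38,(437,0)),(-25,38,(521,0)),(-60,22,(700,0)),(60,22,(62,0))]
EU=np.array([c2(b,0) for *_,b in eg])
def res(q):
    E=np.array([[x,y*1e-3,z*1e-3] for x,(y,z,_) in zip(q[3:],eg)])
    return np.r_[(proj(c,stand2w(q[:3],P))-U).ravel(),(proj(c,stand2w(q[:3],E))-EU).ravel()]
o=least_squares(res,np.r_[.54,.22,1.288,[0]*6],x_scale=.01,loss='soft_l1');p=o.x[:3]
print(p,np.degrees(p[2]),np.round(o.fun[:],1))
for t in ((527,184),(525,187)):
    print(w2stand(p,onplane(c,c2(t,0),.034)))
for t,z in (((527,190),.022),((652,130),.034),((645,240),.034),((565,130),.034),((557,233),.034)):
    print(t,w2stand(p,onplane(c,c2(t,0),z)))
np.save("stand.npy",p)
E
python3 fit3.py
```

```text
[0.54119663 0.22171744 1.27997141] 73.3369594675117 [ 0.5 -0.6 -0.2 -0.4 -0.1 -0.1  0.1 -0.1 -0.5  0.9  0.4  1.   0.2 -0.
 -0.3 -0.  -0.1 -0.   0.1  0.   0.5  0.  -0.8  0. ]
[[-0.04884242 -0.0276091   0.034     ]]
[[-0.04935455 -0.02725944  0.034     ]]
(527, 190) [[-0.04838729 -0.0287143   0.022     ]]
(652, 130) [[-0.03956606 -0.05017295  0.034     ]]
(645, 240) [[-0.05819928 -0.05012647  0.034     ]]
(565, 130) [[-0.03972142 -0.03420289  0.034     ]]
(557, 233) [[-0.05715666 -0.03358037  0.034     ]]
```

Run:
```python
from look import *
st=np.load("stand.npy");y=np.degrees(st[2])
for x,z in((-.185,.2),(-.185,.063)):go(stand2w(st,[[x,0,z]])[0],y)
```

```text
at [0.4955 0.0655 0.1984] yaw 73.98 t 6.6 gap 0.023 F [-0.   0.7 -3.3] tilt [0. 0.]
units [-0.74 -0.04 -0.05] turn 0.08
at [0.4955 0.0655 0.1984] yaw 73.98 t 6.6 gap 0.023 F [-0.   0.7 -3.3] tilt [0. 0.]
units [-0.74 -0.04  4.51] turn 0.08
```

```bash
python3 -m inch '-.74 -.04 0 .08 0;-.74 -.04 1.5 .08 0;-.74 -.04 3 .08 0;-.74 -.04 4 .08 0;-.74 -.04 4.5 .08 0;-.74 -.04 4.5 .08 0;-.74 -.04 4.5 .08 0'
python3 - <<'E'
from look import *
st=np.load("stand.npy");y=np.degrees(st[2])
c=wrist("w5")
go(stand2w(st,[[-.185,0,.063]])[0],y)
a=c["img"][:,:,::-1];cv2.imwrite("pics/w5z.png",cv2.resize(a[60:260,230:410],None,fx=3,fy=3,interpolation=cv2.INTER_CUBIC))
E
```

```text
time_s: 7.3
tcp_pos: [0.4884, 0.0447, 0.0634]
tcp_rot: [-0.0, 0.802, 0.597, -0.0]
force: [0.1, 0.1, -1.6]
finger_gap: 0.0235
at [0.4886 0.0447 0.0637] yaw 73.26 t 7.35 gap 0.0232 F [-0.3 -1.1 -2.9] tilt [0.001 0.   ]
units [-0.01 -0.01  0.02] turn -0.01
```

View pics/w5z.png

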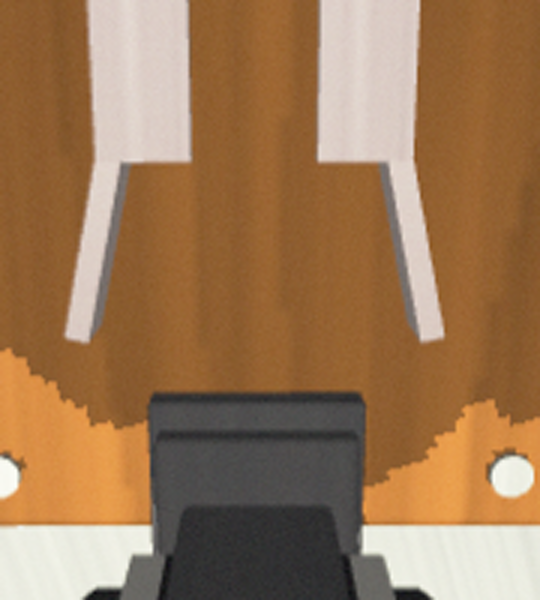

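```bash
python3 -m inch '0 -.02 .06 0 0;0 -.02 .06 0 0;0 -.02 .06 0 0'; python3 -m inch '0 0 .04 0 0;0 0 .04 0 0';python3 -m inch '0 0 .03 0 0;0 0 .03 0 0'
```

```text
time_s: 7.65
tcp_pos: [0.4878, 0.045, 0.0618]
tcp_rot: [0.0, 0.803, 0.596, 0.0]
force: [-0.1, -0.3, -3.3]
finger_gap: 0.0233
time_s: 7.85
tcp_pos: [0.4877, 0.045, 0.0603]
tcp_rot: [0.0, 0.803, 0.596, 0.0]
force: [0.1, 0.3, -2.6]
finger_gap: 0.0234
time_s: 8.05
tcp_pos: [0.4878, 0.0451, 0.0598]
tcp_rot: [0.0, 0.803, 0.596, 0.0]
force: [-2.1, 0.5, 4.7]
finger_gap: 0.0237
```

```bash
python3 -m inch '0 0 -.06 0 0;.4 0 -.06 0 0;.8 0 -.06 0 0;1.2 0 -.06 0 0;1.6 0 -.06 0 0;2 0 -.06 0 0;2.4 0 -.06 0 0;2.8 0 -.06 0 0;3 0 -.06 0 0;3 0 -.06 0 0'
python3 - <<'E'
from look import *
st=np.load("stand.npy");y=np.degrees(st[2])
c=wrist("w6")
go(stand2w(st,[[.098,0,.0615]])[0],y)
a=c["img"][:,:,::-1];cv2.imwrite("pics/w6z.png",cv2.resize(a[0:260,230:410],None,fx=2.3,fy=2.3,interpolation=cv2.INTER_CUBIC))
E
```

```text
time_s: 9.05
tcp_pos: [0.5138, 0.1319, 0.0612]
tcp_rot: [0.0, 0.802, 0.597, 0.0]
force: [-0.0, -0.9, -2.3]
finger_gap: 0.0236
at [0.5136 0.1314 0.0611] yaw 73.26 t 9.1 gap 0.0236 F [-0.3 -0.4 -2.1] tilt [-0. -0.]
units [ 6.41  0.01 -0.01] turn -0.01
```

View pics/w6z.png

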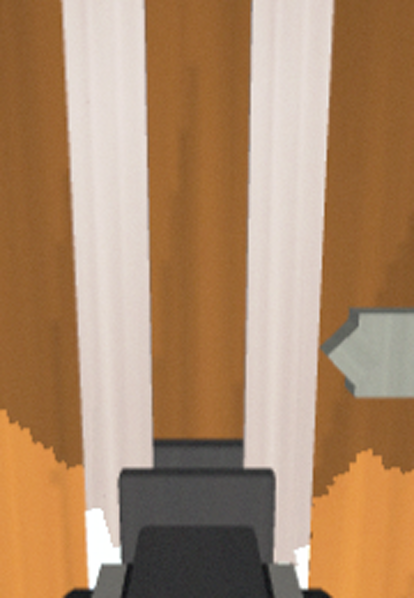

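```bash
python3 -m inch '.8 0 0 0 0;1.6 0 0 0 0;2.4 0 0 0 0;3.2 0 0 0 0;4 0 0 0 0;4.8 0 0 0 0;5.5 0 0 0 0;6 0 0 0 0;6.15 0 0 0 0;6.15 0 0 0 0'
python3 -m inch '.1 0 0 0 0;.2 0 0 0 0;.25 0 0 0 0;.25 0 0 0 0'
```

```text
time_s: 10.1
tcp_pos: [0.5667, 0.3076, 0.0609]
tcp_rot: [-0.0, 0.803, 0.597, -0.0]
force: [-0.6, -0.5, -2.7]
finger_gap: 0.0236
time_s: 10.5
tcp_pos: [0.5689, 0.3139, 0.0612]
tcp_rot: [0.0, 0.803, 0.596, -0.001]
force: [-0.5, -6.5, -0.3]
finger_gap: 0.0234
```

```bash
python3 -m inch '.05 0 0 0 0;.05 0 0 0 0;.1 0 0 0 0;.1 0 0 0 0'
python3 - <<'E'
from look import *
st=np.load("stand.npy");y=np.degrees(st[2])
c=wrist("w7")
go(stand2w(st,[[.098,0,.0615]])[0],y)
a=c["img"][:,:,::-1];cv2.imwrite("pics/w7z.png",cv2.resize(a[60:260,230:410],None,fx=3,fy=3,interpolation=cv2.INTER_CUBIC))
E
```

```text
time_s: 10.9
tcp_pos: [0.5692, 0.3153, 0.0612]
tcp_rot: [0.001, 0.803, 0.596, -0.003]
force: [-3.8, -15.3, 4.6]
finger_gap: 0.0236
at [0.5692 0.3153 0.0612] yaw 73.22 t 10.95 gap 0.0235 F [ -4.9 -14.6   4.4] tilt [-0.003 -0.004]
units [ 0.01  0.   -0.01] turn -0.01
```

View pics/w7z.png

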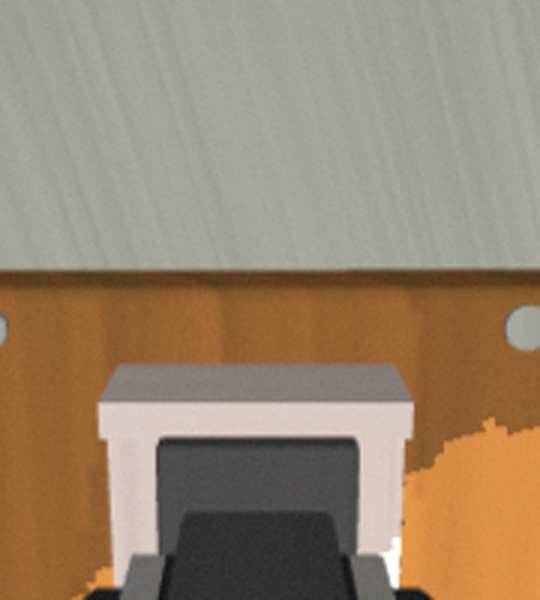

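```bash
python3 -m inch '-.03 0 0 0 0;-.03 0 .07 0 0;-.03 0 .07 0 0;-.03 0 .07 0 0'; python3 -m inch '0 0 0 0 .6;0 0 0 0 .6;0 0 0 0 .6;0 0 0 0 .6;0 0 -1 0 .6;0 0 -2 0 .6;0 0 -3 0 .6;0 0 -4 0 .6;0 0 -4.5 0 .6;0 0 -4.5 0 .6'
python3 - <<'E'
from look import *
c=wrist("w8");print(status.state()["force"])
a=c["img"][:,:,::-1];cv2.imwrite("pics/w8z.png",cv2.resize(a[60:340,230:410],None,fx=2.1,fy=2.1,interpolation=cv2.INTER_CUBIC))
st=np.load("stand.npy");print(w2stand(st,tool()[2]))
E
```

```text
time_s: 11.35
tcp_pos: [0.5693, 0.315, 0.0601]
tcp_rot: [0.001, 0.803, 0.596, -0.002]
force: [-5.8, -13.9, 11.3]
finger_gap: 0.0232
time_s: 12.35
tcp_pos: [0.5704, 0.3175, 0.1959]
tcp_rot: [0.0, 0.803, 0.596, 0.002]
force: [-0.6, 0.4, 1.5]
finger_gap: 0.0515
[-0.26461362 -0.54300758 -0.65800099]
[[9.95967087e-02 7.29699930e-05 1.93939302e-01]]
```

View pics/w8z.png

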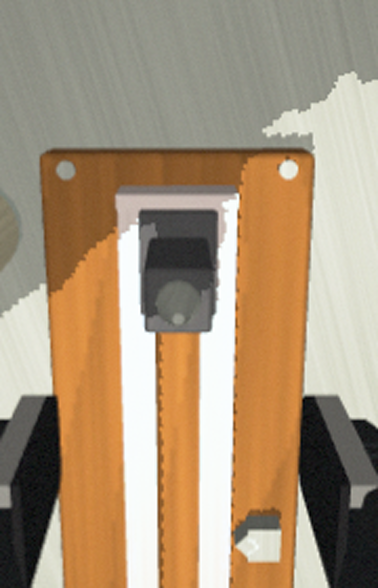

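Run:
```python
from look import *
p=np.load("fork.npy");go([p[0],p[1],.21],77.67)
```

```text
at [0.5697 0.3172 0.1939] yaw 73.23 t 12.4 gap 0.0511 F [-0.3 -0.5 -0.7] tilt [0.001 0.   ]
units [-14.7    5.21  -0.54] turn -0.55
```

```bash
python3 -m inch '0 0 -.6 0 .6;-14.7 5.2 -.6 -.55 .6;-14.7 5.2 -.6 -.55 .6;-14.7 5.2 -.6 -.55 .6;-14.7 5.2 -.6 -.55 .6;-14.7 5.2 -.6 -.55 .6;-14.7 5.2 -.6 -.55 .6;-14.7 5.2 -.6 -.55 .6;-14.7 5.2 -.6 -.55 .6;-14.7 5.2 -.6 -.55 .6;-14.7 5.2 -.6 -.55 .6;-14.7 5.2 -.6 -.55 .6'
python3 - <<'E'
from look import *
p=np.load("fork.npy");go([p[0],p[1],.21],77.67)
c=wrist("w9")
a=c["img"][:,:,::-1];b=a[90:250,240:400];cv2.imwrite("pics/w9z.png",cv2.resize(b,None,fx=3.75,fy=3.75,interpolation=cv2.INTER_CUBIC))
E
```

```text
time_s: 13.6
tcp_pos: [0.591, -0.1521, 0.2101]
tcp_rot: [-0.001, 0.78, 0.626, -0.001]
force: [0.2, 0.3, 0.2]
finger_gap: 0.0513
at [ 0.591  -0.1521  0.2101] yaw 77.45 t 13.6 gap 0.0513 F [0.2 0.3 0.2] tilt [-0.003  0.001]
units [0.07 0.02 0.  ] turn -0.03
```

View pics/w9z.png

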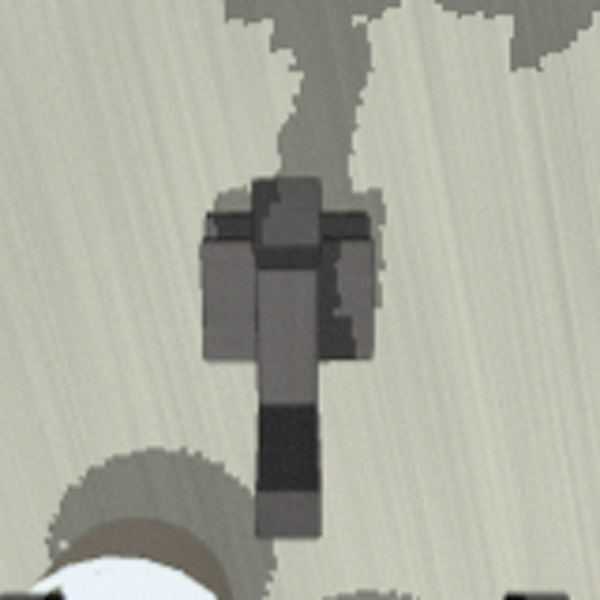

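Run:
```python
from fit2 import *
c=load("w9.npz")
l=[((-7,39.5,95),(253,178)),((7,39.5,95),(321,178)),((-7,-39.5,95),(256,538)),((7,-39.5,95),(321,538)),((-22,16,28),(203,239)),((22,16,28),(374,239)),((-22,-16,28),(203,361)),((22,-16,28),(374,359))]
P=np.array([a for a,_ in l])*1e-3;U=(np.array([b for _,b in l])+.5)/3.75-.5+[240,90]
p,r=fit(c,P,U,[.59,-.15,-.2]);print(p,np.degrees(p[2]),r);np.save("fork.npy",p)
go([p[0],p[1],.036],np.degrees(p[2])+90)
```

```text
[ 0.59241965 -0.14918968 -0.21402682] -12.262833620244217 [[-0.3, -0.3], [0.4, -0.4], [0.1, 1.9], [0.1, 1.9], [-0.6, -0.4], [0.2, -0.6], [0.2, -0.3], [-0.3, 0.0]]
at [ 0.5912 -0.1504  0.2104] yaw 77.54 t 13.65 gap 0.0515 F [-0.8  0.   0.4] tilt [-0.002  0.001]
units [0.04 0.05 5.81] turn -0.02
```

```bash
python3 -m inch '.05 .03 1.5 -.02 .6;.05 .03 3 -.02 .6;.05 .03 4.5 -.02 .6;.05 .03 5.5 -.02 .6;.05 .03 5.75 -.02 .6;.05 .03 5.75 -.02 .6;.05 .03 5.75 -.02 0;.05 .03 5.75 -.02 0;.05 .03 5.75 -.02 0;.05 .03 5.75 -.02 0;.05 .03 5.75 -.02 0;.05 .03 5.75 -.02 0' 50
python3 - <<'E'
from look import *
c=wrist("w10")
st=np.load("stand.npy");go(stand2w(st,[[-.19,0,.2]])[0],np.degrees(st[2])-90)
E
```

```text
time_s: 14.85
tcp_pos: [0.5934, -0.149, 0.041]
tcp_rot: [0.001, 0.778, 0.628, 0.001]
force: [-0.9, 1.6, 8.0]
finger_gap: 0.0133
at [ 0.5934 -0.149   0.0409] yaw 77.78 t 14.9 gap 0.0131 F [-3.2  0.6  6.3] tilt [ 0.001 -0.   ]
units [ 5.39 -4.8  -5.31] turn 11.81
```

View pics/w10.png

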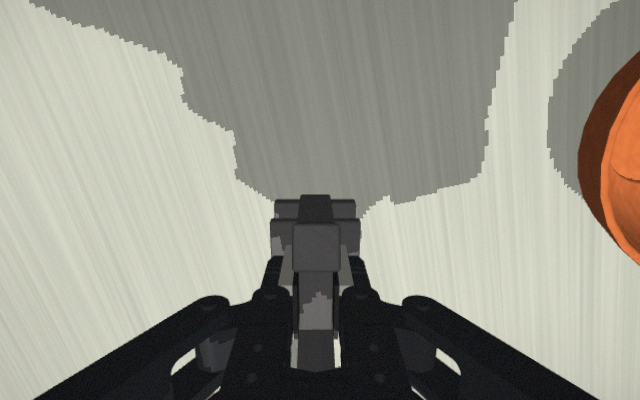

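```bash
python3 -m inch '0 0 -1.6 0 0;0 0 -3.2 0 0;1 -1 -4.8 1 0;5.4 -4.8 -5.3 11.8 0;5.4 -4.8 -5.3 11.8 0;5.4 -4.8 -5.3 11.8 0;5.4 -4.8 -5.3 11.8 0;5.4 -4.8 -5.3 11.8 0;5.4 -4.8 -5.3 11.8 0;5.4 -4.8 -5.3 11.8 0;5.4 -4.8 -5.3 11.8 0;5.4 -4.8 -5.3 11.8 0'
python3 - <<'E'
from look import *
st=np.load("stand.npy");go(stand2w(st,[[-.19,0,.2]])[0],np.degrees(st[2])-90)
E
```

```text
time_s: 16.1
tcp_pos: [0.4862, 0.0399, 0.1988]
tcp_rot: [-0.0, 0.998, -0.066, 0.0]
force: [0.3, -0.7, -3.2]
finger_gap: 0.0133
at [0.4862 0.0399 0.1988] yaw -7.57 t 16.1 gap 0.0133 F [ 0.3 -0.7 -3.2] tilt [0. 0.]
units [ 0.02  0.   -0.04] turn 1.14
```

```bash
python3 -m inch '0 0 0 1.14 0;0 0 1.5 1.14 0;0 0 3 1.14 0;0 0 4 1.14 0;0 0 4.33 1.14 0;0 0 4.33 1.14 0;0 0 4.33 1.14 0'
python3 - <<'E'
from look import *
c=wrist("w11")
st=np.load("stand.npy");go(stand2w(st,[[-.19,0,.065]])[0],np.degrees(st[2])-90)
S=optics.capture("side");cv2.imwrite("pics/s1.png",S["img"][:,:,::-1])
a=S["img"][220:400,240:440,::-1];cv2.imwrite("pics/s1z.png",cv2.resize(a,None,fx=3.3,fy=3.3,interpolation=cv2.INTER_CUBIC))
E
```

```text
time_s: 16.8
tcp_pos: [0.4874, 0.0398, 0.0701]
tcp_rot: [-0.0, 0.99, -0.142, 0.001]
force: [-0.8, -0.5, -3.9]
finger_gap: 0.0131
at [0.4875 0.0398 0.0703] yaw -16.33 t 16.85 gap 0.0132 F [ 0.7 -1.  -3.5] tilt [ 0.003 -0.   ]
units [-0.03  0.01  0.18] turn 0.04
```

View pics/w11.png

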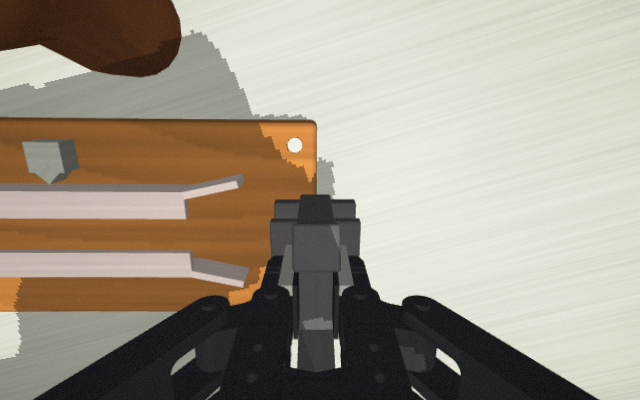

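View pics/s1.png

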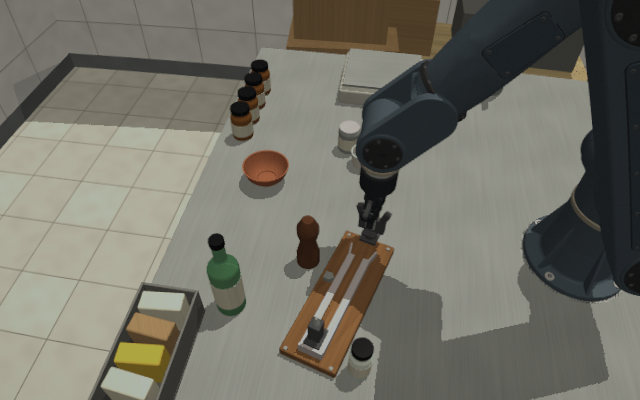

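Run:
```python
import cv2
a=cv2.imread('pics/w11.png');cv2.imwrite('pics/w11z.png',cv2.resize(a[150:290,170:370],None,fx=4,fy=4,interpolation=cv2.INTER_CUBIC))
```

```text
(no output)
```

View pics/w11z.png

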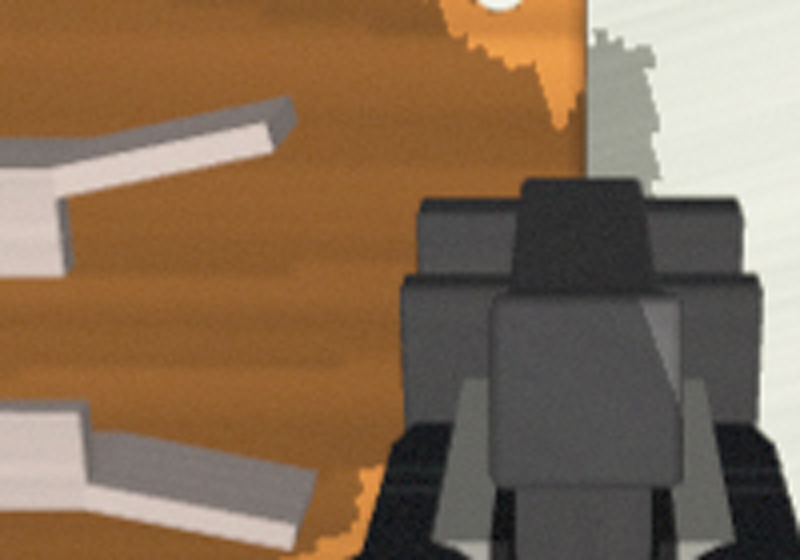

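```bash
cat > hand.py <<'E'
from fit2 import *
c=load("w11.npz");st=np.load("stand.npy")
f=lambda U,z=4,o=(170,150):(np.array(U,float)+.5)/z-.5+np.array(o)
print("lip inner corners seen",f([(66,275),(85,404)]).round(1).tolist(),"model",proj(c,stand2w(st,[(-.12,-.01,.038),(-.12,.01,.038)])).round(1).tolist())
for (a,b) in (((66,275),'-10'),((85,404),'+10')): print(b,w2stand(st,onplane(c,f([a]),.038)).round(4))
tz=-(c["R"].T@c["t"])[2]
s,R,p=tool();print(p)
for u in (.0285,.0293,.030):
    P=np.array([(22,16,28),(-22,16,28),(22,19,8),(-22,19,8)])*1e-3+[0,0,u]
    # own y = stand -y
    U=f([(402,278),(760,278),(418,202),(742,202)])
    q,r=fit(c,P,U,[.487,.04,np.radians(-106.7)]);print(u,q,np.degrees(q[2]),"stand",w2stand(st,[q[0],q[1],0]).round(4),r)
E
python3 hand.py
```

```text
lip inner corners seen [[186.1, 218.4], [190.9, 250.6]] model [[186.8, 217.5], [190.4, 251.3]]
-10 [[-0.1196 -0.0095  0.038 ]]
+10 [[-0.1203  0.0096  0.038 ]]
[0.48750954 0.0398504  0.0703077 ]
0.0285 [ 0.48660033  0.03742492 -1.85611437] -106.34751973294809 stand [[-0.1922 -0.0005  0.    ]] [[95.9, -0.3], [-84.1, -0.3], [86.9, 0.5], [-75.8, 0.5]]
0.0293 [ 0.48685402  0.03730409 -1.85609953] -106.34666936684425 stand [[-0.1923 -0.0008  0.    ]] [[96.3, -0.3], [-84.2, -0.3], [87.2, 0.4], [-75.8, 0.4]]
0.03 [ 0.4871056   0.03729993 -1.85609576] -106.34645323863356 stand [[-0.1922 -0.0011  0.    ]] [[96.4, -0.3], [-84.6, -0.3], [87.3, 0.4], [-76.1, 0.4]]
```

```bash
sed -i 's/U=f(\[(402,278),(760,278),(418,202),(742,202)\])/U=f([(760,278),(402,278),(742,202),(418,202)])/' hand.py; python3 hand.py
```

```text
lip inner corners seen [[186.1, 218.4], [190.9, 250.6]] model [[186.8, 217.5], [190.4, 251.3]]
-10 [[-0.1196 -0.0095  0.038 ]]
+10 [[-0.1203  0.0096  0.038 ]]
[0.48750954 0.0398504  0.0703077 ]
0.0285 [ 0.48743895  0.04022967 -1.85572974] -106.3254822665507 stand [[-0.1893 -0.0005  0.    ]] [[0.4, -0.4], [-0.7, -0.4], [0.5, 0.4], [-0.2, 0.5]]
0.0293 [ 0.48770234  0.04015661 -1.85579214] -106.32905738335626 stand [[-0.1893 -0.0008  0.    ]] [[0.6, -0.3], [-0.9, -0.3], [0.7, 0.4], [-0.4, 0.4]]
0.03 [ 0.48793335  0.04009186 -1.85583864] -106.33172131529403 stand [[-0.1893 -0.0011  0.    ]] [[0.8, -0.3], [-1.1, -0.3], [0.8, 0.4], [-0.6, 0.4]]
```

```bash
python3 -m inch '-.03 0 .18 .04 0;-.03 0 .18 .04 0;-.03 0 .18 .04 0'; python3 -m inch '0 0 .05 0 0;0 0 .05 0 0'; python3 -m inch '0 0 .04 0 0;0 0 .04 0 0'
```

```text
time_s: 17.2
tcp_pos: [0.4856, 0.0401, 0.0635]
tcp_rot: [-0.0, 0.989, -0.145, 0.0]
force: [-0.1, -0.0, -3.8]
finger_gap: 0.0132
time_s: 17.4
tcp_pos: [0.486, 0.0401, 0.0628]
tcp_rot: [-0.0, 0.989, -0.145, 0.0]
force: [-3.7, 0.6, 11.6]
finger_gap: 0.0132
time_s: 17.6
tcp_pos: [0.4861, 0.0401, 0.0627]
tcp_rot: [-0.0, 0.989, -0.145, 0.0]
force: [-10.8, -0.5, 30.1]
finger_gap: 0.0132
```

```bash
python3 -m inch '0 0 -.12 0 0;0 -.4 -.12 0 0;0 -.8 -.12 0 0;0 -1.2 -.12 0 0;0 -1.6 -.12 0 0;0 -2 -.12 0 0;0 -2 -.12 0 0'
python3 - <<'E'
from look import *
c=wrist("w12")
st=np.load("stand.npy");go(stand2w(st,[[-.0488,0,.065]])[0],np.degrees(st[2])-90)
a=c["img"][100:300,180:400,::-1];cv2.imwrite("pics/w12z.png",cv2.resize(a,None,fx=3,fy=3,interpolation=cv2.INTER_CUBIC))
E
```

```text
time_s: 18.3
tcp_pos: [0.5032, 0.0992, 0.0641]
tcp_rot: [-0.0, 0.99, -0.144, 0.0]
force: [-0.2, 0.8, -4.2]
finger_gap: 0.0132
at [0.5029 0.0984 0.064 ] yaw -16.57 t 18.35 gap 0.013 F [ 0.1  0.2 -4.1] tilt [-0. -0.]
units [ 0.05 -2.68 -0.03] turn 0.01
```

View pics/w12z.png

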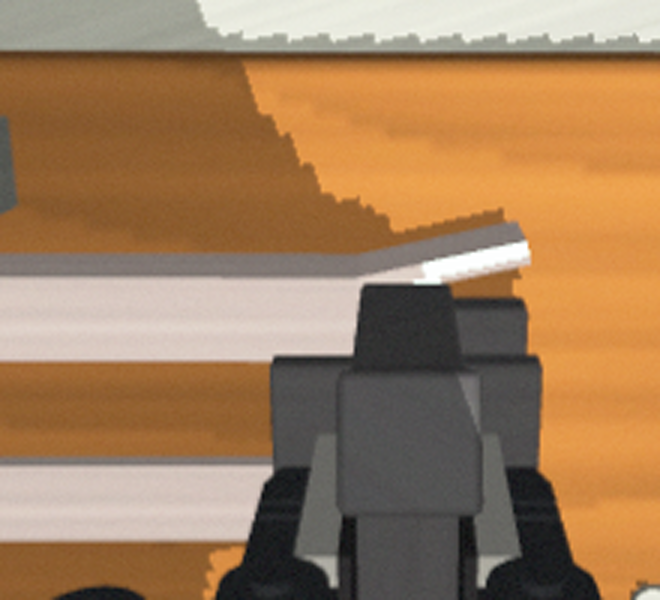

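Foot has entered the mouth without load. Slide on towards the pointer, stopping ~5 mm short.

```bash
python3 -m inch '0 -.4 0 0 0;0 -.8 0 0 0;0 -1.2 0 0 0;0 -1.6 0 0 0;0 -2 0 0 0;0 -2.3 0 0 0;0 -2.5 0 0 0;0 -2.5 0 0 0'
python3 - <<'E'
from look import *
st=np.load("stand.npy");go(stand2w(st,[[-.0488,0,.065]])[0],np.degrees(st[2])-90)
c=wrist("w13")
a=c["img"][90:290,220:420,::-1];cv2.imwrite("pics/w13z.png",cv2.resize(a,None,fx=3,fy=3,interpolation=cv2.INTER_CUBIC))
E
```

```text
time_s: 19.15
tcp_pos: [0.5244, 0.1701, 0.0641]
tcp_rot: [-0.0, 0.99, -0.144, 0.0]
force: [-0.1, -0.4, -3.1]
finger_gap: 0.0129
at [0.5244 0.1701 0.0641] yaw -16.6 t 19.15 gap 0.0129 F [-0.1 -0.4 -3.1] tilt [0. 0.]
units [ 0.04 -0.18 -0.03] turn 0.01
```

View pics/w13z.png

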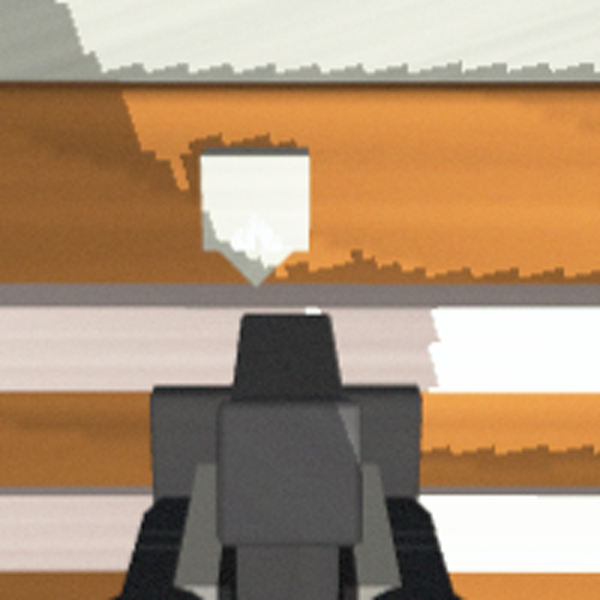

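```bash
python3 -m inch '0 -.1 0 0 0;0 -.17 0 0 0;0 -.17 0 0 0;0 -.17 0 0 0'
python3 - <<'E'
from look import *
st=np.load("stand.npy");go(stand2w(st,[[-.0488,0,.065]])[0],np.degrees(st[2])-90)
c=wrist("w14")
a=c["img"][90:290,220:420,::-1];cv2.imwrite("pics/w14z.png",cv2.resize(a,None,fx=3,fy=3,interpolation=cv2.INTER_CUBIC))
E
```

```text
time_s: 19.6
tcp_pos: [0.5257, 0.1742, 0.0642]
tcp_rot: [0.0, 0.989, -0.145, -0.0]
force: [0.2, -0.2, -3.7]
finger_gap: 0.0133
at [0.5257 0.1742 0.0642] yaw -16.66 t 19.6 gap 0.0133 F [ 0.2 -0.2 -3.7] tilt [-0. -0.]
units [ 0.04 -0.04 -0.03] turn 0.0
```

View pics/w14z.png

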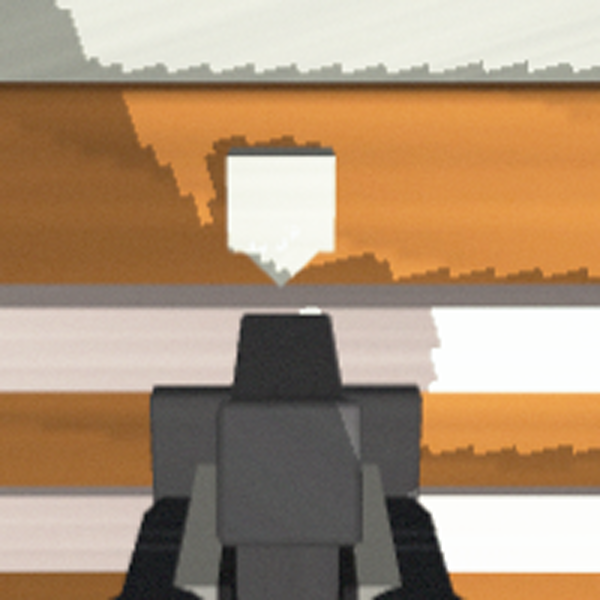

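```bash
python3 -m inch '0 -.03 0 0 0;0 -.03 0 0 0;0 -.03 .05 0 0;0 -.03 .05 0 0;0 -.03 .05 0 0'; python3 -m inch '0 0 0 0 .15;0 0 0 0 .3;0 0 0 0 .5;0 0 0 0 .5;0 0 0 0 .5'
python3 - <<'E'
from look import *
c=wrist("w15")
a=c["img"][90:290,220:420,::-1];cv2.imwrite("pics/w15z.png",cv2.resize(a,None,fx=3,fy=3,interpolation=cv2.INTER_CUBIC))
E
```

```text
time_s: 20.15
tcp_pos: [0.5262, 0.1753, 0.063]
tcp_rot: [-0.0, 0.989, -0.145, 0.0]
force: [-0.3, 0.2, -0.2]
finger_gap: 0.0129
time_s: 20.65
tcp_pos: [0.526, 0.1752, 0.0626]
tcp_rot: [0.0, 0.989, -0.145, -0.0]
force: [-0.4, 0.2, 0.1]
finger_gap: 0.0426
```

View pics/w15z.png

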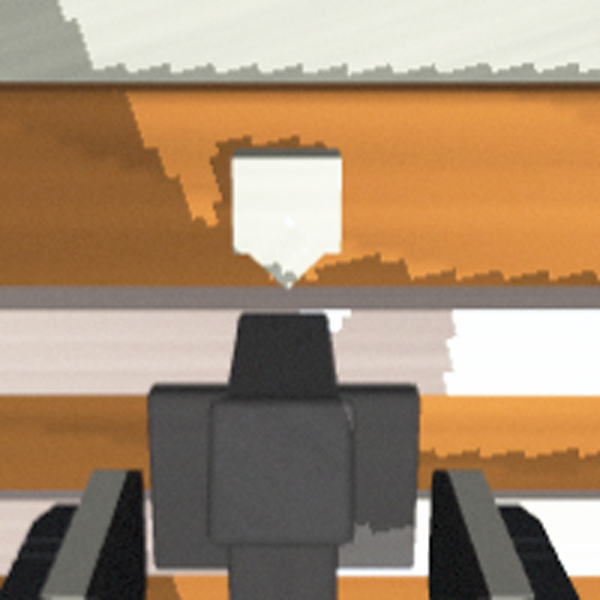

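```bash
python3 -m inch '0 0 -1 0 .5;0 0 -2 0 .5;0 0 -3 0 .5;0 0 -4 0 .5;0 0 -4.5 0 .5;0 0 -4.5 0 .5;0 0 -4.5 0 .5'
python3 - <<'E'
from look import *
c=wrist("w16")
a=c["img"][40:240,200:400,::-1];cv2.imwrite("pics/w16z.png",cv2.resize(a,None,fx=3,fy=3,interpolation=cv2.INTER_CUBIC))
a=c["img"][90:210,270:370,::-1];cv2.imwrite("pics/w16zz.png",cv2.resize(a,None,fx=5,fy=5,interpolation=cv2.INTER_CUBIC))
E
```

```text
time_s: 21.4
tcp_pos: [0.5257, 0.1751, 0.197]
tcp_rot: [0.0, 0.989, -0.145, -0.0]
force: [-0.3, 0.3, -0.2]
finger_gap: 0.0426
```

View pics/w16z.png

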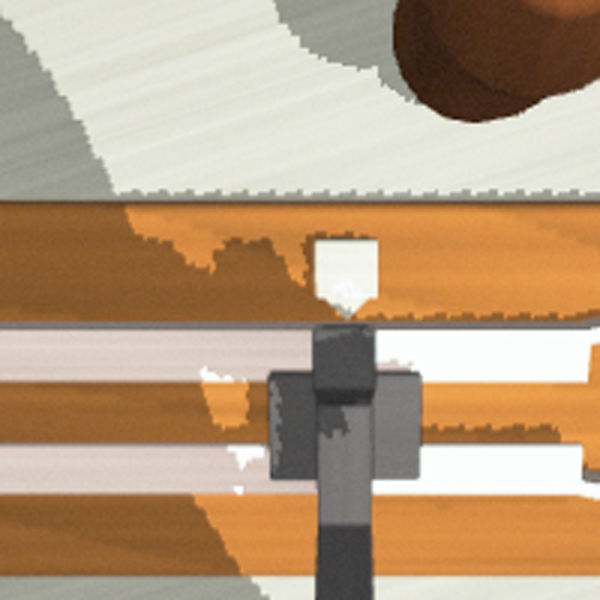

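View pics/w16zz.png

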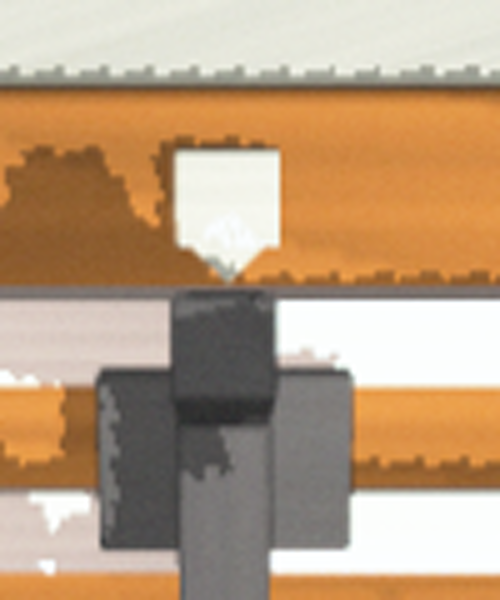

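```bash
python3 -m inch '0 0 -1 0 .5;0 -1.5 -1 0 .5;0 -3 -1 0 .5;0 -4 -1 0 .5;0 -4.9 -1 0 .5;0 -4.9 -1 0 .5;0 -4.9 -1 0 .5'
python3 - <<'E'
from look import *
st=np.load("stand.npy")
c=wrist("w17")
a=c["img"][90:250,230:430,::-1];cv2.imwrite("pics/w17z.png",cv2.resize(a,None,fx=3.7,fy=3.7,interpolation=cv2.INTER_CUBIC))
print((proj(c,stand2w(st,[(.12,-.016,.05),(.12,.016,.05),(.076,-.016,.05),(.12,-.025,.046),(.126,-.025,.046)]))-[230,90])*3.7)
for n in("top","side"):
    C=optics.capture(n);cv2.imwrite(f"pics/{n}9.png",C["img"][:,:,::-1])
E
```

```text
time_s: 22.15
tcp_pos: [0.5676, 0.316, 0.226]
tcp_rot: [0.001, 0.99, -0.144, -0.001]
force: [-0.5, -0.2, 0.1]
finger_gap: 0.0429
[[226.16411173 242.15723079]
 [228.59865427 364.58246973]
 [400.83432446 242.24860316]
 [226.46333939 204.00402843]
 [202.70909869 203.97958506]]
```

View pics/w17z.png

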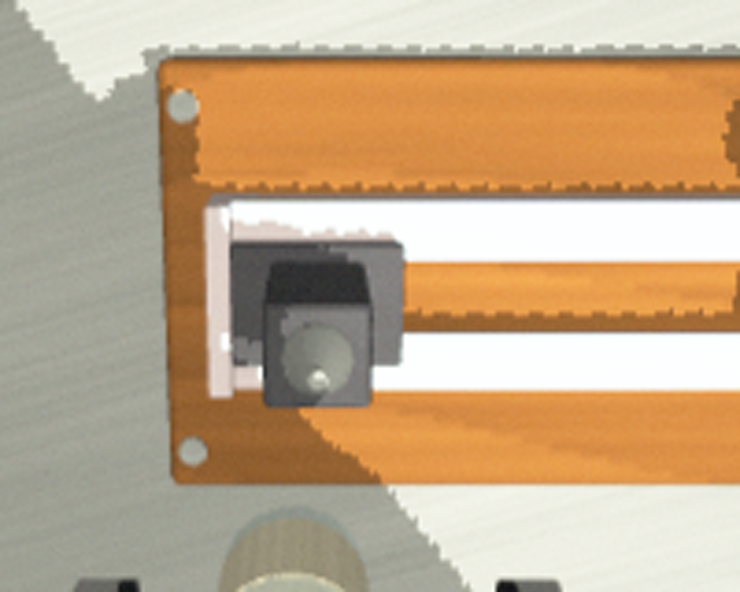

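View pics/side9.png

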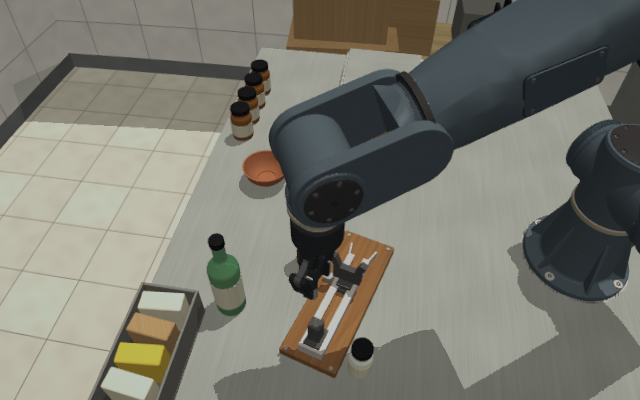

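View pics/top9.png

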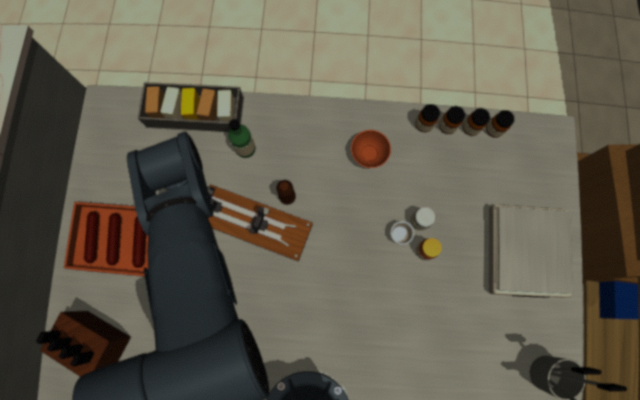

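```bash
python3 -c "
from look import *
print(status.state()['force'],status.state()['time_s']);print(job.finish_job())"
```

```text
[ 0.35070757 -0.8719875  -0.45605271] 22.3
the job is handed in; nothing more can be done
None
```

Both supports are standing free in the rail, and I handed the job in at 22.3 s. I slid the spike support in first until it met the end stop, with about 15 N of contact. I then slid the fork support in, set its foot down on the rail floor, released it and backed the gripper off.

- **Spike support:** the last wrist picture shows its cover plate flush with the inner face of the stop, with no visible gap.
- **Fork support:** its middle measures about 0.5–0.6 mm past the pointer tip, on the end-stop side. A closer view just after release suggested up to 0.9 mm, so the two checks differ slightly. I left it there.
- **Other things on the worktop:** the last top and side pictures show the ones in view standing where they were at the start. The arm hid the spice jar in the last top picture, but the side picture shows it in place.
- **Limits:** the highest force I read was about 32 N, while pressing the fork's foot onto the board before sliding it in. At hand-in the gripper was clear and the wrist read about 1 N.

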